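Scrape down the cutting board and rinse

ROBOT

A 7-joint arm with a two-finger parallel gripper is mounted at the origin on the work surface. World frame = base frame: x ahead of the robot, y to its left, z up, the work surface at z = 0. Lengths are in m, angles in rad, forces in N, time in s.
With the tool pointing down it reaches from about 0.425 to 0.875 m from the base axis. Payload 9.9 kg.
Tool frame: the origin (TCP) lies at the very end of the fingers, on their centre line; the grasp point (between the pads) lies 19 mm behind it (bot.pinch_z is the distance from the TCP to the grasp point, in m); z points along the fingers, y is the line along which they close (so a half turn about z gives the same grasp; the last joint's range is limited). The gripper opens to 85 mm and grips with 20 to 120 N. Pads are 22 mm wide; open, the fingers measure 114 mm over their backs; the gripper's body (76 mm by 85 mm) begins 54 mm behind the grasp point. The pads swing forward as they close: fully open they stand 13 mm farther back than shut.
Start: joints at [1.058, 0.576, 0.025, 1.437, -0.015, 1.129, -0.057], TCP at [0.281, -0.614, 0.231] pointing down, gripper open.
Joint ranges: [-2.76, 2.76], [-0.34, 2.15], [-1.52, 1.57], [0.19, 2.46], [-1.09, 4.23], [0.17, 1.99], [-2.82, 2.82]. Speed limits (rad/s): [2.22, 2.22, 3.01, 3.01, 3.14, 3.14, 3.14].

INTERFACE

Orientations are given as a rotation vector (axis times angle).
In Python, from bench import bot gives the robot as it stands.
- The arm moves only by the shell command python3 -m handwheel 'ROWS' [FORCE]. ROWS is JSON, a list of rows, each a list of 5 numbers: the shift along the tool's x, y, z each as a share of 0.2 m, from -1 to 1, then the turn about the tool's z as a share of 60 degrees, from -1 to 1, then the closure, from -1 (fully open) to 1 (shut). In form: [[tx, ty, tz, turn, grip], ...]. A call has 1 to 20 rows; each row is the pose to reach, as a shift and turn from the pose commanded when the call began, along the tool's axes at that moment; what a row does not reach only later rows make up. A row lasts 1/8 s, in which the tool goes at most 62.5 mm and 10.7 degrees, less where a joint would pass 70% of its speed; a pose out of reach is approached as far as the arm can. A call with a number of a shift or a turn outside -1 to 1 is refused whole. A call with a gripper value outside its range is refused whole. The fingers move at their own pace and stop on an object; FORCE is the grip in N (left out, the last holds). Time passes only in rows, so rows that repeat a pose let the fingers close. It gives the time, the measured TCP pose, the force, the opening and the grip force at its end, in the units of the state.
- bot.sense(): the state, without advancing time (a new reading comes with each control period).
- bot.get_image(name): name is "side" or "top"; returns the picture (480x640x3 uint8, blue, green, red); there is no depth.
- bot.camera_info(name): a dict with "fx", "fy", "cx", "cy" (pixels), "cam_to_world" (4x4, takes a point from camera to world coordinates). Camera axes: x right, y up, looking along -z (the intrinsics and any distortion apply to the point x, -y, -z); pixel columns grow to the right and rows downward; lengths in m; the calibration is good to about 2 mm. A picture is of the moment at which its call begins. camera_info takes no time and is no camera call.
- bot.job_done(): hands the job in; it is judged then, once.
The state is a dict: "t": time; "joint_pos": joint angles; "dq": joint speeds; "joint_torque": joint torques, N m; "eef_pos": TCP position; "tcp_rot": TCP orientation; "wrist_force": force on the tool from outside, world axes, zero at the start; "torque": the same for the moment, N m; "gripper_width": finger opening in m; "grip_force": force on a finger pad.
Only numpy, scipy, OpenCV 4.12 (cv2) and the standard library are available. Lean on these libraries where they do the work, as an engineer would, in place of code of your own. Each camera call takes 0.05 s, during which the arm holds its last target. There are 200 camera calls.

TASK

Clean down the cutting board: using the scraper block, never your fingers, push all five rind offcuts off the white board into the steel scrap tray at its end. Stand the scraper back upright on its rubber mat and let go of it, then squeeze the rinse gun's trigger fully home, hold it for about half a second and let it spring back. Do not shift the tub, the cup or the spatula.

Things in the scene. Friction and masses are not known exactly. Their poses are not given: they have to be found in the camera images.
- board: fixed station: white cutting board with a steel scrap tray joined to its +y end. Origin on the bench under the white board's centre, z up. The level white top, 50 mm above the bench, spans x +-110, y +-120 mm. Along both x sides a 5 mm steel upstand rises 12 mm above it. The -y end is open and drops to the bench; the +y end drops straight into the tray
- tray (a point): centre of the scrap tray's inner floor, at board (0, 185, 4) mm, axes as the board's. Open tray, 220 (x) by 130 (y) mm inside, its floor 46 mm below the white top; the board's end is its -y wall; side walls reach 12 mm and the far (+y) wall 25 mm above the white top
- scraper: scraper block, loose, about 0.3 kg: steel foot 115 (x) x 36 (y) x 30 (z) mm with a black grip bar 90 (x) x 22 (y) mm centred on it, from 30 to 78 mm above the underside. Origin at the centre of its underside, z up. Starts standing on its mat. Take the bar across its 22 mm (along y) from above; either long side may push
- mat: black rubber mat, fixed, 140 (x) x 90 (y) x 6 (z) mm, the scraper's place; origin at the centre of its underside on the bench
- gun: rinse gun clamped on its side on a fixed stand; origin on the bench, z up. Barrel along y, 110 mm above the bench, at x = +75 mm, nozzle to -y. A fixed black grip reaches from it towards -x, to x = -50 mm: a bar 24 (y) x 30 (z) mm, outer side at y = +35 mm. The steel trigger runs beside it on its -y side; 90 mm of free space below both
- squeeze (a point): point at gun (0, 15, 110) mm, midway between the outer sides of grip and trigger when the trigger is fully squeezed (40 mm apart there; 52 mm at rest): fingers from above, closing along the gun's y, go either side of it; axes as the gun's
- trigger (a joint): sprung trigger: 0 rad at rest, 0.2 fully squeezed, at its stop. Steel bar 105 long, 10 thick, 24 mm high, 110 mm above the bench, on a vertical pin at gun (60, 0) mm, free end towards -x. At rest the free end splays to the gun's -y; squeezing swings it to +y, parallel to the grip. 60 mm from the pin it takes 4 N to start, 9 N fully home; springs back
- trigger_pad (a point): point on the trigger's centre line, 60 mm from the hinge pin
- tub: bystander: loose lidded round tub, 80 mm across, 75 mm tall, beside the mat (nearer or farther from the robot); origin under its centre
- cup: bystander: loose steel cup, 64 mm across, 60 mm tall, on the left near the robot; origin under its centre
- spatula: bystander: loose spatula lying flat, on the right near the robot; origin about its middle
- offcut0: offcut of hard cheese rind, a rigid shallow arc 60 mm long, about 25 mm wide, 14 mm thick, 25 g, tan with a brown outer side, lying loose on the white board; origin at the centre of its underside, x along its length, z up; all five are alike
- offcut1: offcut of hard cheese rind, a rigid shallow arc 60 mm long, about 25 mm wide, 14 mm thick, 25 g, tan with a brown outer side, lying loose on the white board; origin at the centre of its underside, x along its length, z up; all five are alike
- offcut2: offcut of hard cheese rind, a rigid shallow arc 60 mm long, about 25 mm wide, 14 mm thick, 25 g, tan with a brown outer side, lying loose on the white board; origin at the centre of its underside, x along its length, z up; all five are alike
- offcut3: offcut of hard cheese rind, a rigid shallow arc 60 mm long, about 25 mm wide, 14 mm thick, 25 g, tan with a brown outer side, lying loose on the white board; origin at the centre of its underside, x along its length, z up; all five are alike
- offcut4: offcut of hard cheese rind, a rigid shallow arc 60 mm long, about 25 mm wide, 14 mm thick, 25 g, tan with a brown outer side, lying loose on the white board; origin at the centre of its underside, x along its length, z up; all five are alike
Mind the look-alikes: they are no part of the job. Several things look just like the mat: the one meant starts farthest from the robot's base. Leave any green look-alike of the offcut3 alone.

How it is judged:
By the outcome, as a careful person would: the job done as asked, in the order asked, and still so for the second after the job is handed in, with the robot touching nothing.
It also fails if it takes over 67 s, if anything falls off the work surface, if the arm or the gripper's body presses on something with over 40 N, if the wrist force passes 120 N, or if a joint passes its speed limit or range.

## Working session

There is one attempt and no reset: what is moved stays moved. The work goes in short steps, Python scripts to look and compute and a shell command to move; the robot and the scene stay as the last step left them, time stands still between calls to the robot, and variables do not carry over. Pictures are saved under pics/ and viewed, at most 10 in all, crops included, and the job is handed in when it is done.

```bash
mkdir -p pics; python3 - <<'E'
from bench import bot
import cv2
for n in("top","side"):
    cv2.imwrite(f"pics/{n}0.png",bot.get_image(n)); print(bot.camera_info(n))
s=bot.sense(); print({k:s[k] for k in("t","eef_pos","tcp_rot","gripper_width","wrist_force")},bot.pinch_z)
E
```

```text
{'fx': 498.5363854202982, 'fy': 498.5363854202982, 'cx': 319.02437375077307, 'cy': 231.27244500425047, 'cam_to_world': array([[ 0.01366758,  0.99289599, -0.11819795,  0.31467636],
       [-0.99988719,  0.01283513, -0.00780122, -0.0557633 ],
       [-0.00622871,  0.11829124,  0.99295941,  1.54958264],
       [ 0.        ,  0.        ,  0.        ,  1.        ]])}
{'fx': 482.5980149175795, 'fy': 482.5980149175795, 'cx': 325.69007161171317, 'cy': 238.47681241422353, 'cam_to_world': array([[-0.95597257,  0.21167084, -0.20325329,  0.25062611],
       [-0.2934491 , -0.68476634,  0.66707022,  0.70864534],
       [ 0.0020183 ,  0.69734533,  0.71673246,  0.95161396],
       [ 0.        ,  0.        ,  0.        ,  1.        ]])}
{'t': 0.1, 'eef_pos': array([ 0.28048659, -0.61350994,  0.23052003]), 'tcp_rot': array([-3.06823884e+00, -6.68129515e-01,  6.08813444e-04]), 'gripper_width': 0.08516726742703606, 'wrist_force': array([0.20105708, 0.36706279, 1.17625712])} 0.0187
```

View pics/top0.png

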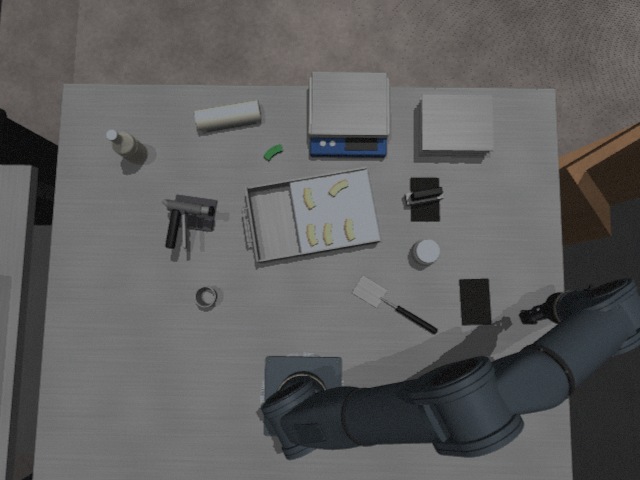

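View pics/side0.png

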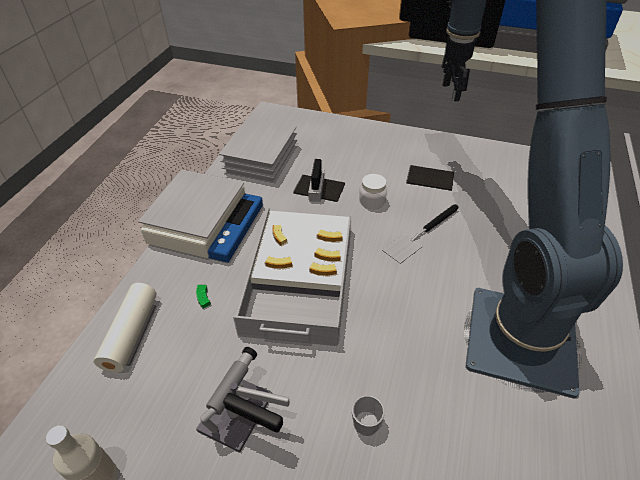

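```bash
cat > h.py <<'E'
import numpy as np, cv2
from bench import bot
def ray(n,u,v):
    c=bot.camera_info(n);M=c["cam_to_world"]
    d=M[:3,:3]@np.array([(u-c["cx"])/c["fx"],-(v-c["cy"])/c["fy"],-1]);return M[:3,3],d
def onz(n,u,v,z):
    o,d=ray(n,u,v);return (o+d*(z-o[2])/d[2])[:2]
def proj(n,p):
    c=bot.camera_info(n);M=c["cam_to_world"];q=M[:3,:3].T@(np.array(p)-M[:3,3])
    return c["cx"]-c["fx"]*q[0]/q[2], c["cy"]+c["fy"]*q[1]/q[2]
E
python3 - <<'E'
from h import *
t=cv2.imread("pics/top0.png");s=cv2.imread("pics/side0.png")
a=cv2.resize(t[165:255,240:450],None,fx=3.8,fy=3.8,interpolation=cv2.INTER_CUBIC)   # 798x342
b=cv2.resize(t[185:265,155:225],None,fx=3.2,fy=3.2,interpolation=cv2.INTER_CUBIC) #224x256
c=cv2.resize(s[150:210,285:400],None,fx=4.2,fy=4.2,interpolation=cv2.INTER_CUBIC) #483x252
im=np.zeros((600,800,3),np.uint8);im[:342,:798]=a;im[342:342+256,:224]=b[:256];im[342:342+252,240:240+483]=c
cv2.imwrite("pics/crop1.png",im)
h=cv2.cvtColor(t,cv2.COLOR_BGR2HSV)
m=cv2.inRange(h,(15,60,90),(35,255,255))
n,l,st,ce=cv2.connectedComponentsWithStats(m)
for i in range(1,n):
    if st[i,4]>30: print("off",ce[i].round(1),st[i,4],onz("top",*ce[i],.064).round(3))
h=cv2.cvtColor(t,cv2.COLOR_BGR2HSV)
print(t[200,330],t[230,370],t[215,270],t[240,300])
E
```

```text
off [305.8 198.8] 45 [ 0.59  -0.003]
off [346.6 229.8] 43 [ 0.497 -0.127]
off [324.9 234.4] 43 [ 0.482 -0.062]
off [308.8 235.5] 44 [ 0.478 -0.014]
[152 146 141] [153 147 142] [133 130 131] [153 145 141]
```

View pics/crop1.png

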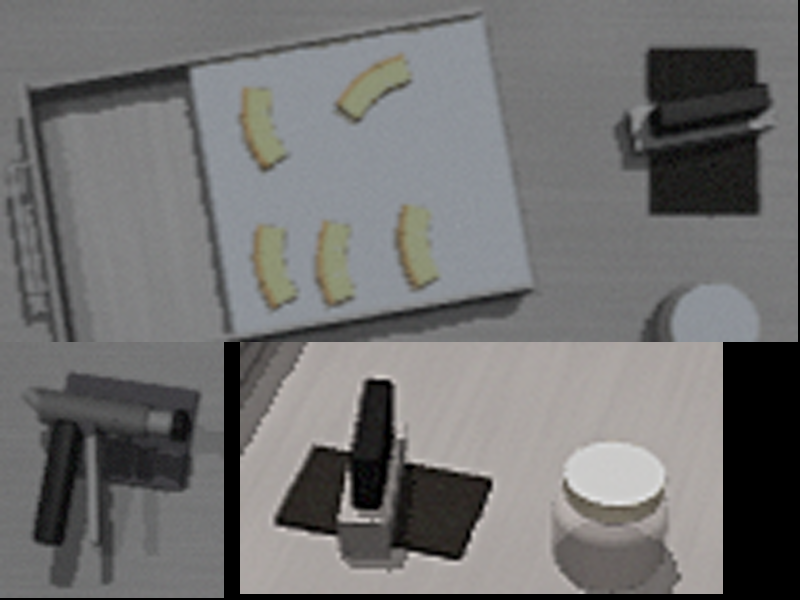

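The top crop shows the scraper at top-view px (425,195), lying across the far mat. The near mat at (475,301) is a look-alike. The five tan offcuts are on the board, and the green one at (273,152) is to be left alone. The gun is at about (185,225) with its black grip on the left (+y) side and the steel trigger at (184,240).

```bash
python3 - <<'E'
from h import *
t=cv2.imread("pics/top0.png");s=cv2.imread("pics/side0.png")
g=lambda i,k:np.clip(255*(i/255.)**.5*k,0,255).astype(np.uint8)
im=np.zeros((600,800,3),np.uint8)
a=cv2.resize(g(t[170:235,395:450],1),None,fx=7,fy=7,interpolation=cv2.INTER_CUBIC);im[:455,:385]=a
b=cv2.resize(g(s[150:210,290:350],1),None,fx=6.8,fy=6.8,interpolation=cv2.INTER_CUBIC);im[:408,390:798]=b
cv2.imwrite("pics/crop2.png",im)
# board
d=t.astype(int)
ti=cv2.bilateralFilter(t,7,20,5).astype(int)
m=((ti[...,0]-ti[...,2]>5)&(ti[...,1]>125)).astype(np.uint8)*255
m[:, :280]=0;m[:,390:]=0;m[:165]=0;m[260:]=0
h=cv2.cvtColor(t,cv2.COLOR_BGR2HSV)
m=cv2.morphologyEx(m|0,cv2.MORPH_CLOSE,np.ones((9,9)));m=cv2.morphologyEx(m,cv2.MORPH_OPEN,np.ones((3,3)))
c=max(cv2.findContours(m,0,2)[0],key=cv2.contourArea)
P=np.array([onz("top",*p[0],.05) for p in c],np.float32)
print("board",cv2.minAreaRect(P)); 
for q in [(289.7,182.9),(367.4,168.9),(380,241.3),(300.3,252.6)]: print(onz("top",*q,.05).round(3))
# offcuts in board frame later
# mat
k=(t.max(2)<60).astype(np.uint8)*255
for z,w in((.006,(395,165,450,230)),):
    r=np.zeros_like(k);r[w[1]:w[3],w[0]:w[2]]=k[w[1]:w[3],w[0]:w[2]]
    c=max(cv2.findContours(r,0,2)[0],key=cv2.contourArea);P=np.array([onz("top",*p[0],z) for p in c],np.float32);print("mat",cv2.minAreaRect(P))
# gun grip (black)
r=np.zeros_like(k);r[205:255,160:181]=k[205:255,160:181]
c=max(cv2.findContours(r,0,2)[0],key=cv2.contourArea);P=np.array([onz("top",*p[0],.125) for p in c],np.float32);print("grip",cv2.minAreaRect(P),cv2.boundingRect(c))
E
```

```text
board ((0.5569611191749573, -0.08967931568622589), (0.21804389357566833, 0.23972128331661224), 10.860945701599121)
[0.641 0.048]
[ 0.688 -0.19 ]
[ 0.465 -0.229]
[0.428 0.012]
mat ((0.6351476311683655, -0.37656891345977783), (0.07360286265611649, 0.09807878732681274), 0.7014317512512207)
grip ((0.4871903657913208, 0.3758509159088135), (0.038040339946746826, 0.11370736360549927), 89.1826171875) (166, 209, 15, 40)
```

View pics/crop2.png

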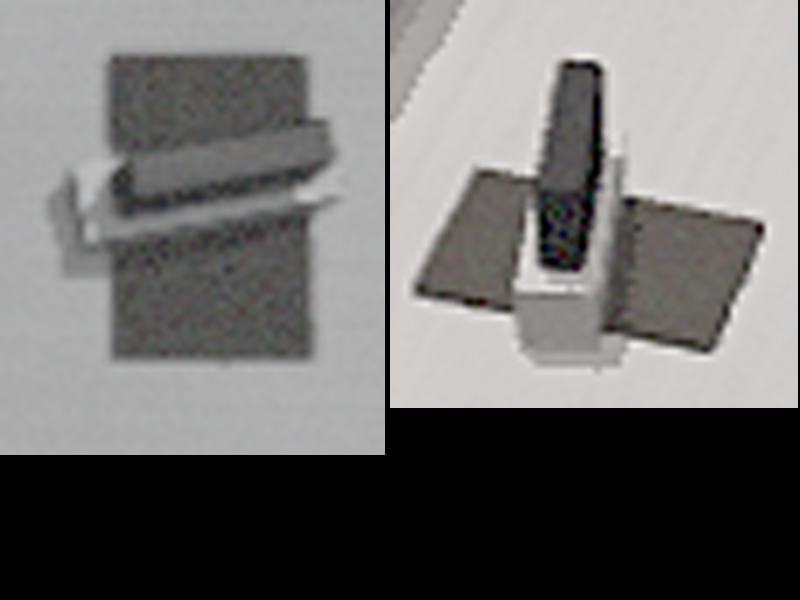

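```bash
cat >> h.py <<'E'
from scipy.spatial.transform import Rotation as R
def plan(p,yang,note=""):
    s=bot.sense();M=R.from_rotvec(s["tcp_rot"]).as_matrix()
    d=M.T@(np.array(p)-s["eef_pos"])
    cur=np.degrees(np.arctan2(M[1,1],M[0,1]))
    t=-((yang-cur+180)%360-180)
    print(note,"shares",(d/.2).round(3),"turn",round(t/60,3),"cur",round(cur,1),"tilt",M[:,2].round(3))
E
python3 - <<'E'
from h import *
f=lambda x,y:((x+.5)/7-.5+395,(y+.5)/7-.5+170)
B=np.array([onz("top",*f(*q),.084) for q in[(133,158),(328,120),(335,158),(138,197)]])
print("bar",B.round(3),B.mean(0)); d=B[1]+B[2]-B[0]-B[3];print("bar dir",np.degrees(np.arctan2(d[1],d[0])))
Mt=np.array([onz("top",*f(*q),.006) for q in[(110,57),(305,57),(312,358),(112,358)]]);print("mat",Mt.round(3),Mt.mean(0))
g=lambda x,y:((x-390+.5)/6.8-.5+290,(y+.5)/6.8-.5+150)
S=np.array([onz("side",*g(*q),.084) for q in[(562,62),(600,64),(585,195),(541,190)]]);print("side bar",S.round(3),S.mean(0))
t=cv2.imread("pics/top0.png")
ti=cv2.bilateralFilter(t,7,20,5).astype(int)
# board edge lines: y-ends by gradient of channel along rows
yy,xx=np.mgrid[0:480,0:640]
m=((ti[...,0]-ti[...,2]>5)&(ti[...,1]>125)).astype(np.uint8)*255
m[:, :280]=0;m[:,390:]=0;m[:165]=0;m[260:]=0
m=cv2.morphologyEx(m,cv2.MORPH_CLOSE,np.ones((9,9)));m=cv2.morphologyEx(m,cv2.MORPH_OPEN,np.ones((3,3)))
L=np.array([onz("top",np.where(m[r]>0)[0][0]-.5,r,.05) for r in range(190,245)]);Rr=np.array([onz("top",np.where(m[r]>0)[0][-1]+.5,r,.05) for r in range(180,235)])
T=np.array([onz("top",c,np.where(m[:,c]>0)[0][0]-.5,.05) for c in range(298,362)]);Bo=np.array([onz("top",c,np.where(m[:,c]>0)[0][-1]+.5,.05) for c in range(308,372)])
for n,Q in zip("LRTB",(L,Rr,T,Bo)):
    vx,vy,x,y=cv2.fitLine(Q.astype(np.float32),cv2.DIST_HUBER,0,.01,.01).ravel();print(n,np.degrees(np.arctan2(vy,vx)).round(2),x.round(4),y.round(4))
b=B.mean(0); plan([b[0],b[1],.16],np.degrees(np.arctan2(d[1],d[0]))+90)
E
```

```text
bar [[ 0.61  -0.325]
 [ 0.628 -0.408]
 [ 0.611 -0.411]
 [ 0.594 -0.327]] [ 0.61083052 -0.36765599]
bar dir -78.03457078803491
mat [[ 0.672 -0.329]
 [ 0.673 -0.417]
 [ 0.536 -0.418]
 [ 0.535 -0.329]] [ 0.60435455 -0.37332161]
side bar [[ 0.625 -0.407]
 [ 0.609 -0.411]
 [ 0.587 -0.322]
 [ 0.606 -0.32 ]] [ 0.60685583 -0.36495487]
L 10.73 0.5361 0.0282
R 10.66 0.5699 -0.2091
T -79.3 0.664 -0.0738
B -79.27 0.4493 -0.1064
 shares [ 2.013 -0.431  0.353] turn -1.29 cur -65.4 tilt [-0.001  0.001 -1.   ]
```

```bash
python3 -m handwheel '[[1,-0.2,0.1,-0.65,-1],[1,-0.2,0.1,-0.65,-1],[1,-0.2,0.1,-0.65,-1],[1,-0.2,0.1,-0.65,-1],[1,-0.2,0.1,-0.65,-1]]'; python3 -c "
from h import *
plan([.609,-.3665,.16],11.5)"
```

```text
t: 0.72
eef_pos: [0.4471, -0.4929, 0.2107]
tcp_rot: [-2.667, -1.657, -0.001]
wrist_force: [-0.4, -0.1, 0.2]
gripper_width: 0.0856
grip_force: 0.0
 shares [0.925 0.446 0.254] turn -0.63 cur -26.3 tilt [-0.     0.001 -1.   ]
```

```bash
python3 -m handwheel '[[0.925,0.446,0.25,-0.63,-1],[0.925,0.446,0.25,-0.63,-1],[0.925,0.446,0.25,-0.63,-1],[0.925,0.446,0.25,-0.63,-1],[0.925,0.446,0.25,-0.63,-1],[0.925,0.446,0.25,-0.63,-1]]'; python3 - <<'E'
from h import *
plan([.609,-.3665,.042],11.5)
i=bot.get_image("top");a=cv2.resize(i[160:240,380:480],None,fx=4,fy=4,interpolation=cv2.INTER_CUBIC)
j=bot.get_image("side");b=cv2.resize(j[110:220,260:370],None,fx=3.6,fy=3.6,interpolation=cv2.INTER_CUBIC)
im=np.zeros((400,800,3),np.uint8);im[:320,:400]=a;im[:396,402:798]=b;cv2.imwrite("pics/pre.png",im)
E
```

```text
t: 1.48
eef_pos: [0.6063, -0.3712, 0.1613]
tcp_rot: [1.998, 2.424, -0.003]
wrist_force: [-0.3, -0.4, 0.1]
gripper_width: 0.0855
grip_force: 0.0
 shares [0.021 0.019 0.597] turn -0.008 cur 11.0 tilt [-0.001 -0.002 -1.   ]
```

View pics/pre.png

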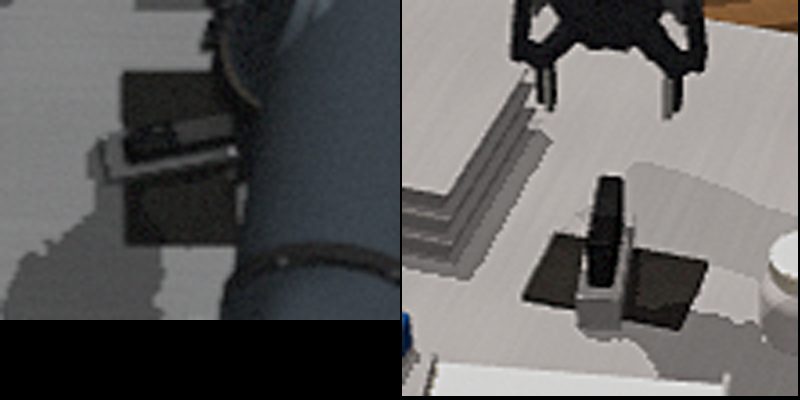

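The side crop shows the open fingers at (545,100) and (672,112), straddling the bar at (607,230), so I'm going down.

```bash
python3 -m handwheel '[[0.02,0.019,0.2,-0.008,-1],[0.02,0.019,0.4,-0.008,-1],[0.02,0.019,0.577,-0.008,-1],[0.02,0.019,0.577,-0.008,-1],[0.02,0.019,0.577,-0.008,1],[0.02,0.019,0.577,-0.008,1],[0.02,0.019,0.577,-0.008,1],[0.02,0.019,0.577,-0.008,1],[0.02,0.019,0.577,-0.008,1],[0.02,0.019,0.577,-0.008,1]]' 70
```

```text
t: 2.82
eef_pos: [0.6113, -0.364, 0.0468]
tcp_rot: [1.98, 2.438, -0.0]
wrist_force: [-2.4, 0.9, 5.8]
gripper_width: 0.0214
grip_force: 72.4
```

```bash
python3 -m handwheel '[[0,0,-0.25,0,1],[0,0,-0.5,0,1],[0.2,-0.1,-0.55,0.25,1],[0.4,-0.2,-0.55,0.5,1],[0.6,-0.3,-0.55,0.75,1],[0.7,-0.4,-0.55,0.9,1],[0.7,-0.4,-0.55,0.9,1],[0.7,-0.4,-0.55,0.9,1]]'; python3 -c "
from h import *
plan([.5284,-.1918,.13],-79.3)"
```

```text
t: 3.82
eef_pos: [0.5041, -0.2428, 0.156]
tcp_rot: [2.87, 1.276, -0.0]
wrist_force: [0.6, -0.2, -1.9]
gripper_width: 0.0212
grip_force: 71.4
 shares [ 0.271 -0.08   0.13 ] turn 0.621 cur -42.1 tilt [-0. -0. -1.]
```

```bash
python3 -m handwheel '[[0.1,-0.03,0.05,0.15,1],[0.2,-0.06,0.1,0.3,1],[0.27,-0.08,0.13,0.45,1],[0.27,-0.08,0.13,0.62,1],[0.27,-0.08,0.13,0.62,1],[0.27,-0.08,0.13,0.62,1]]'; python3 - <<'E'
from h import *
plan([.5284,-.1918,.093],-79.3)
j=bot.get_image("side");cv2.imwrite("pics/c1f.png",j);cv2.imwrite("pics/c1.png",cv2.resize(j[130:330,200:430],None,fx=3,fy=3,interpolation=cv2.INTER_CUBIC))
E
```

```text
t: 4.58
eef_pos: [0.5284, -0.1926, 0.1298]
tcp_rot: [3.127, 0.3, -0.0]
wrist_force: [0.3, -0.3, -1.5]
gripper_width: 0.0211
grip_force: 71.5
 shares [ 0.001 -0.004  0.184] turn 0.004 cur -79.0 tilt [-0. -0. -1.]
```

View pics/c1.png

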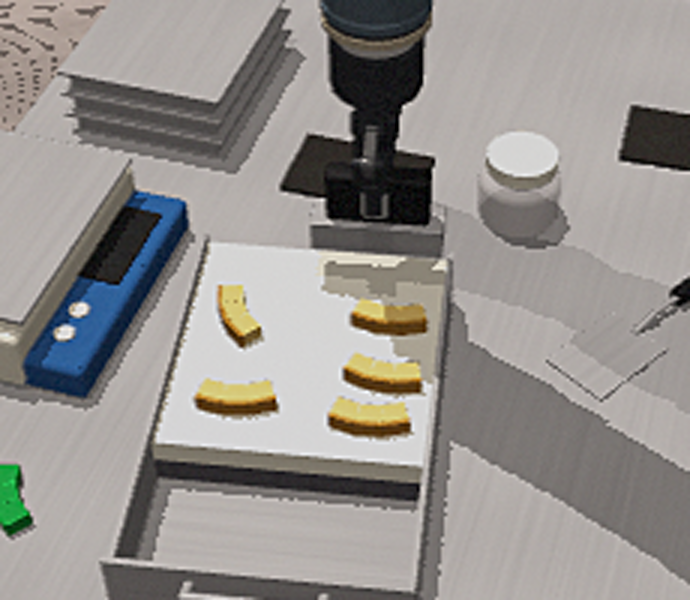

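The side view shows the scraper held level above the board's -y end. Its front lower edge runs from about (311,247) to (443,250), and all five offcuts are ahead of it.

```bash
cat >> h.py <<'E'
C=np.array([.5564,-.0899]);a=np.radians(10.7);U=np.array([np.cos(a),np.sin(a)]);V=np.array([-np.sin(a),np.cos(a)])
def bf(p): q=np.array(p[:2])-C;return np.array([q@U,q@V]).round(4)
def wf(u,v): return C+u*U+v*V
E
python3 - <<'E'
from h import *
g=lambda x,y:((x+.5)/3-.5+200,(y+.5)/3-.5+130)
for q in[(311,247),(443,250)]: print("foot",bf(onz("side",*g(*q),.089)))
for q in[(209,240),(449,259),(157,452),(425,470)]: print("board corner",bf(onz("side",*g(*q),.05 )))
print("tcp",bf(bot.sense()["eef_pos"]))
E
```

```text
foot [ 0.0084 -0.0829]
foot [-0.1071 -0.0922]
board corner [ 0.1105 -0.1235]
board corner [-0.1114 -0.123 ]
board corner [0.1036 0.1288]
board corner [-0.1113  0.123 ]
tcp [-0.0466 -0.0958]
```

```bash
python3 -m handwheel '[[0,0,0.1,0,1],[0,0,0.17,0,1],[0,0,0.187,0,1],[0,0,0.187,0,1]]'; python3 -m handwheel '[[0,-0.05,0,0,1],[0,-0.1,0,0,1],[0,-0.15,0,0,1],[0,-0.2,0,0,1],[0,-0.25,0,0,1],[0,-0.3,0,0,1],[0,-0.35,0,0,1],[0,-0.4,0,0,1],[0,-0.45,0,0,1],[0,-0.5,0,0,1],[0,-0.55,0,0,1],[0,-0.6,0,0,1]]'
```

```text
t: 5.12
eef_pos: [0.5284, -0.1925, 0.0925]
tcp_rot: [-3.128, -0.292, 0.0]
wrist_force: [0.2, -0.0, -2.2]
gripper_width: 0.0217
grip_force: 71.5
t: 6.62
eef_pos: [0.5061, -0.0738, 0.0925]
tcp_rot: [-3.128, -0.292, -0.0]
wrist_force: [0.5, -0.1, -3.0]
gripper_width: 0.0211
grip_force: 71.4
```

```bash
python3 -m handwheel '[[0,-0.05,0,0,1],[0,-0.1,0,0,1],[0,-0.15,0,0,1],[0,-0.2,0,0,1],[0,-0.25,0,0,1],[0,-0.3,0,0,1],[0,-0.35,0,0,1],[0,-0.4,0,0,1],[0,-0.45,0,0,1],[0,-0.5,0,0,1],[0,-0.53,0,0,1],[0,-0.53,0,0,1]]'; python3 - <<'E'
from h import *
print(bf(bot.sense()["eef_pos"]))
j=bot.get_image("side");cv2.imwrite("pics/c2.png",cv2.resize(j[180:360,200:430],None,fx=3,fy=3,interpolation=cv2.INTER_CUBIC))
E
```

```text
t: 8.12
eef_pos: [0.4866, 0.0302, 0.0925]
tcp_rot: [-3.128, -0.293, -0.0]
wrist_force: [-0.3, -0.5, -2.0]
gripper_width: 0.0211
grip_force: 71.4
[-0.0463  0.131 ]
```

View pics/c2.png

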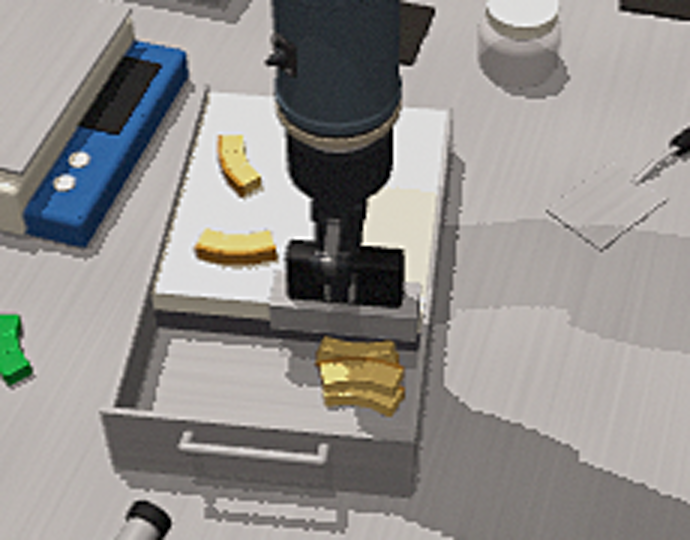

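Three offcuts are in the tray around (360,370). The other two are still on the far half of the board, at (240,165) and (235,247).

```bash
python3 -m handwheel '[[0,0,-0.2,0,1],[0,0,-0.22,0,1],[0.25,0.3,-0.22,0,1],[0.48,0.6,-0.22,0,1],[0.48,0.9,-0.22,0,1],[0.48,1,-0.22,0,1],[0.48,1,-0.22,0,1]]'; python3 -c "
from h import *
print(bf(bot.sense()['eef_pos']))
p=wf(.0515,-.096);plan([p[0],p[1],.0925],-79.3)"
```

```text
t: 9.05
eef_pos: [0.6174, -0.1546, 0.1351]
tcp_rot: [3.127, 0.281, -0.002]
wrist_force: [-0.2, 0.8, -2.6]
gripper_width: 0.0213
grip_force: 71.3
[ 0.048  -0.0749]
 shares [0.019 0.105 0.213] turn -0.007 cur -79.7 tilt [-0.001 -0.003 -1.   ]
```

```bash
python3 -m handwheel '[[0.019,0.105,0,-0.007,1],[0.019,0.105,0.12,-0.007,1],[0.019,0.105,0.2,-0.007,1],[0.019,0.105,0.213,-0.007,1],[0.019,0.105,0.213,-0.007,1]]'; python3 -m handwheel '[[0,-0.05,0,0,1],[0,-0.1,0,0,1],[0,-0.15,0,0,1],[0,-0.2,0,0,1],[0,-0.25,0,0,1],[0,-0.3,0,0,1],[0,-0.35,0,0,1],[0,-0.4,0,0,1],[0,-0.45,0,0,1],[0,-0.5,0,0,1],[0,-0.55,0,0,1],[0,-0.6,0,0,1]]';python3 -m handwheel '[[0,-0.05,0,0,1],[0,-0.1,0,0,1],[0,-0.15,0,0,1],[0,-0.2,0,0,1],[0,-0.25,0,0,1],[0,-0.3,0,0,1],[0,-0.35,0,0,1],[0,-0.4,0,0,1],[0,-0.45,0,0,1],[0,-0.5,0,0,1],[0,-0.54,0,0,1],[0,-0.54,0,0,1]]'; python3 - <<'E'
from h import *
print(bf(bot.sense()["eef_pos"]))
E
```

```text
t: 9.68
eef_pos: [0.6257, -0.1687, 0.094]
tcp_rot: [-3.127, -0.304, 0.0]
wrist_force: [0.6, -0.4, -2.5]
gripper_width: 0.0214
grip_force: 71.5
t: 11.18
eef_pos: [0.6024, -0.0506, 0.0939]
tcp_rot: [-3.127, -0.303, 0.0]
wrist_force: [0.0, -0.1, -2.6]
gripper_width: 0.0211
grip_force: 71.5
t: 12.68
eef_pos: [0.5817, 0.0557, 0.0939]
tcp_rot: [-3.126, -0.305, 0.0]
wrist_force: [0.7, -0.1, -2.5]
gripper_width: 0.0214
grip_force: 71.5
[0.0518 0.1384]
```

```bash
python3 -m handwheel '[[0,0,-0.2,0,1],[0,0,-0.3,0,1],[0,0.3,-0.3,0,1],[0,0.6,-0.3,0,1],[0,0.9,-0.3,0,1],[0,1,-0.3,0,1],[0,1,-0.3,0,1]]'; python3 - <<'E'
from h import *
plan([.607,-.373,.12],-90)
j=bot.get_image("side");cv2.imwrite("pics/c3.png",cv2.resize(j[180:360,200:430],None,fx=3,fy=3,interpolation=cv2.INTER_CUBIC))
E
```

```text
t: 13.55
eef_pos: [0.6198, -0.144, 0.1537]
tcp_rot: [3.127, 0.297, -0.001]
wrist_force: [0.1, 0.6, -2.2]
gripper_width: 0.0211
grip_force: 71.4
 shares [-0.278  1.112  0.169] turn 0.181 cur -79.1 tilt [-0.    -0.001 -1.   ]
```

View pics/c3.png

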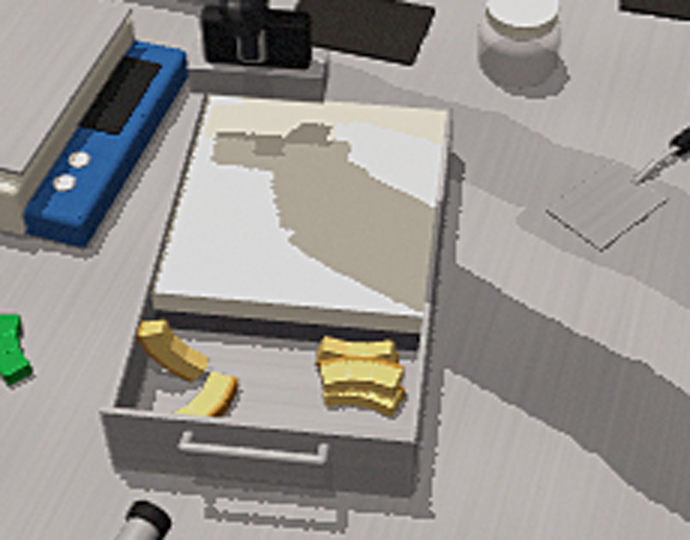

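The board is clear and all five offcuts are in the tray. The one at (170,350) looks propped against the side wall, so I'll triangulate its height while carrying on to the mat.

```bash
python3 -m handwheel '[[-0.05,0.3,0,0.05,1],[-0.15,0.6,0,0.1,1],[-0.25,0.9,0,0.18,1],[-0.278,1,0.1,0.18,1],[-0.278,1,0.1,0.18,1]]'; python3 - <<'E'
from h import *
plan([.607,-.373,.0473],-90)
res={}
for n,box in(("top",(235,165,320,270)),("side",(230,270,345,330))):
    i=bot.get_image(n);cv2.imwrite(f"pics/d_{n}.png",i);h=cv2.cvtColor(i,cv2.COLOR_BGR2HSV)
    m=cv2.inRange(h,(10,75,60),(35,255,255));k=np.zeros_like(m);x0,y0,x1,y1=box;k[y0:y1,x0:x1]=m[y0:y1,x0:x1]
    N,l,st,ce=cv2.connectedComponentsWithStats(k)
    print(n)
    for q in range(1,N):
        if st[q,4]>12:
            ys,xs=np.where(l==q);r=cv2.minAreaRect(np.c_[xs,ys].astype(np.float32))
            print(ce[q].round(1),st[q],"lo->hi y",(xs[ys==ys.min()].mean(),ys.min()),(xs[ys==ys.max()].mean(),ys.max()),"boardframe@z=.03",bf(onz(n,*ce[q],.03)))
E
```

```text
t: 14.22
eef_pos: [0.6028, -0.348, 0.1317]
tcp_rot: [-3.14, -0.006, 0.005]
wrist_force: [-0.1, 0.6, -3.0]
gripper_width: 0.0211
grip_force: 71.3
 shares [0.022 0.126 0.422] turn 0.004 cur -89.8 tilt [-0.003  0.002 -1.   ]
top
[276.8 192.9] [273 184   8  19  85] lo->hi y (np.float64(276.0), np.int64(184)) (np.float64(278.0), np.int64(202)) boardframe@z=.03 [0.0894 0.165 ]
[267.6 208.7] [258 204  20   8  38] lo->hi y (np.float64(258.5), np.int64(204)) (np.float64(273.5), np.int64(211)) boardframe@z=.03 [0.0453 0.2009]
[291.3 231.9] [289 229   5   7  25] lo->hi y (np.float64(290.5), np.int64(229)) (np.float64(291.0), np.int64(235)) boardframe@z=.03 [-0.0385  0.1408]
[287.1 243.4] [282 231   8  22  41] lo->hi y (np.float64(284.0), np.int64(231)) (np.float64(285.0), np.int64(252)) boardframe@z=.03 [-0.0711  0.1594]
[293.8 244.3] [292 241   5   8  30] lo->hi y (np.float64(293.5), np.int64(241)) (np.float64(295.0), np.int64(248)) boardframe@z=.03 [-0.0775  0.1396]
side
[256.4 296.4] [245 286  25  22 275] lo->hi y (np.float64(253.5), np.int64(286)) (np.float64(263.0), np.int64(307)) boardframe@z=.03 [0.0881 0.1602]
[319.9 304.3] [305 292  30  27 606] lo->hi y (np.float64(309.0), np.int64(292)) (np.float64(329.0), np.int64(318)) boardframe@z=.03 [-0.0652  0.1663]
[270.7 311.8] [259 304  20  15 171] lo->hi y (np.float64(271.0), np.int64(304)) (np.float64(270.2857142857143), np.int64(318)) boardframe@z=.03 [0.0459 0.2003]
```

```bash
python3 -m handwheel '[[0.022,0.126,0.05,0.004,1],[0.022,0.126,0.2,0.004,1],[0.022,0.126,0.32,0.004,1],[0.022,0.126,0.39,0.004,1],[0.022,0.126,0.42,0.004,1],[0.022,0.126,0.422,0.004,1],[0.022,0.126,0.422,0.004,1]]'; python3 - <<'E'
from h import *
s=bot.sense();print(s["eef_pos"],s["wrist_force"])
for z in(.02,.03,.04,.05,.06,.07): print(z,"top tip",bf(onz("top",276,184,z)),"side tip",bf(onz("side",253.5,286,z)),bf(onz("side",246,288,z)))
j=bot.get_image("side");t=cv2.imread("pics/d_top.png");im=np.zeros((580,800,3),np.uint8)
im[:400,:400]=cv2.resize(t[170:220,245:295],None,fx=8,fy=8,interpolation=cv2.INTER_CUBIC);im[:400,400:800]=cv2.resize(j[140:220,280:360],None,fx=5,fy=5,interpolation=cv2.INTER_CUBIC)
d=cv2.imread("pics/d_side.png");im[400:580,:320]=cv2.resize(d[280:325,230:310],None,fx=4,fy=4,interpolation=cv2.INTER_CUBIC)
cv2.imwrite("pics/pl.png",im)
E
```

```text
t: 15.2
eef_pos: [0.6091, -0.3739, 0.0505]
tcp_rot: [3.141, 0.001, 0.002]
wrist_force: [0.4, -0.3, -2.5]
gripper_width: 0.0212
grip_force: 71.4
[ 0.60912374 -0.3738948   0.05048716] [ 0.43809705 -0.32450333 -2.46912516]
0.02 top tip [0.1199 0.1633] side tip [0.1046 0.1223] [0.1215 0.1305]
0.03 top tip [0.1176 0.1627] side tip [0.1018 0.13  ] [0.1186 0.1381]
0.04 top tip [0.1153 0.1622] side tip [0.0991 0.1377] [0.1156 0.1458]
0.05 top tip [0.113  0.1616] side tip [0.0963 0.1455] [0.1127 0.1534]
0.06 top tip [0.1107 0.1611] side tip [0.0936 0.1532] [0.1097 0.161 ]
0.07 top tip [0.1084 0.1605] side tip [0.0908 0.1609] [0.1068 0.1686]
```

View pics/pl.png

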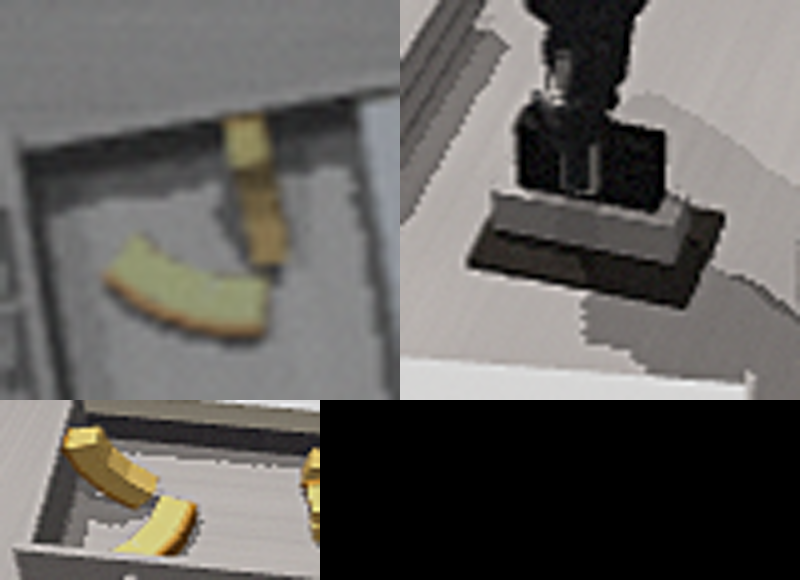

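```bash
python3 - <<'E'
from h import *
g=lambda x,y:((x-400+.5)/5-.5+280,(y+.5)/5-.5+140)
for q,z in[((493,232),.0097),((683,263),.0097),((468,267),.006),((687,307),.006),((724,212),.006)]: print(onz("side",*g(*q),z).round(4))
plan([.607,-.373,.0467],-90)
E
```

```text
[ 0.6631 -0.3564]
[ 0.5445 -0.3627]
[ 0.6682 -0.3251]
[ 0.5322 -0.3292]
[ 0.535  -0.4209]
 shares [-0.01  -0.005  0.019] turn 0.0 cur -90.0 tilt [ 0.001 -0.001 -1.   ]
```

```bash
python3 -m handwheel '[[-0.015,-0.02,0.005,0,1],[-0.015,-0.02,0.012,0,1],[-0.015,-0.02,0.018,0,1],[-0.015,-0.02,0.02,0,1],[-0.015,-0.02,0.02,0,1]]'
```

```text
t: 15.88
eef_pos: [0.6055, -0.3694, 0.0468]
tcp_rot: [-3.141, -0.001, -0.0]
wrist_force: [-3.7, 3.4, 9.0]
gripper_width: 0.0212
grip_force: 73.1
```

```bash
python3 -m handwheel '[[-0.015,-0.02,0.019,0,-1],[-0.015,-0.02,0.019,0,-1],[-0.015,-0.02,0.019,0,-1],[-0.015,-0.02,0.019,0,-1],[-0.015,-0.02,-0.1,0,-1],[-0.015,-0.02,-0.3,0,-1],[-0.015,-0.02,-0.6,0,-1],[-0.015,-0.02,-0.9,0,-1],[-0.015,-0.02,-0.9,0,-1]]'; python3 - <<'E'
from h import *
t=cv2.imread("pics/top0.png");s=cv2.imread("pics/side0.png")
# gun: black grip in both views; trigger (bright thin bar) in top
k=(t.max(2)<50).astype(np.uint8);r=np.zeros_like(k);r[205:255,162:184]=k[205:255,162:184]
ys,xs=np.where(r)
for y in range(208,252,3):
    c=np.where(r[y])[0]; w=t[y,178:196].max(1)
    print(y,(c.min(),c.max()) if len(c) else None,w)
E
```

```text
t: 17.0
eef_pos: [0.6046, -0.3676, 0.2316]
tcp_rot: [3.136, 0.0, 0.014]
wrist_force: [-0.2, -0.9, -1.0]
gripper_width: 0.0852
grip_force: 0.0
208 None [70 71 76 72 78 77 80 81 85 82 85 90 85 86 90 86 89 90]
211 (np.int64(171), np.int64(179)) [25 34 60 66 67 68 54 45 50 57 63 60 58 66 69 67 68 72]
214 (np.int64(171), np.int64(181)) [22 16 15 48 72 88 82 46 39 32 47 56 63 54 41 39 37 35]
217 (np.int64(170), np.int64(180)) [ 16  23  34  63 101 122 103  55  44  42  37  32  38  31  33  33  36  30]
220 (np.int64(170), np.int64(180)) [ 15  31  44  71 103 123 105  53  46  41  32  35  33  36  38  34  39  33]
223 (np.int64(170), np.int64(180)) [ 18  36  47  62 100 127 109  63  43  42  37  31  38  35  33  34  33  39]
226 (np.int64(169), np.int64(180)) [ 30  41  43  56  95 126 117  69  45  34  37  40  42  40  44  37  37  34]
229 (np.int64(169), np.int64(177)) [ 56  75  73  75 100 124 119  76  52  53  55  64  73  73  70  66  65  56]
232 (np.int64(168), np.int64(177)) [ 69  73  73  71  95 127 117  78  50  53  55  61  87 106 102 102 102 104]
235 (np.int64(167), np.int64(176)) [ 76  71  74  74 100 127 120  85  47  51  57  63  85 104 103 103 103 110]
238 (np.int64(167), np.int64(176)) [ 71  73  74  72  98 128 124  85  43  53  58  83 105 103  99  98 105 109]
241 (np.int64(166), np.int64(175)) [ 71  72  71  69  93 123 125  90  43  53  62  59  85 104 103 105 112 116]
244 (np.int64(166), np.int64(174)) [ 72  72  67  82 105 121 124  92  47  51  54  56  82 101 101 109 114 117]
247 (np.int64(167), np.int64(174)) [ 73  72  99 116 114 103  98  78  46  54  55  61  83 106 102 111 119 119]
250 None [ 73  74  96 116 116 116 111 102  85  57  59  57  84 104 110 120 119 119]
```

```bash
cat > gun.py <<'E'
from h import *
t=cv2.imread("pics/top0.png");s=cv2.imread("pics/side0.png")
k=(t.max(2)<50)
G=[];T=[]
for y in range(216,244):
    c=np.where(k[y,160:184])[0][0]+160
    a,b=float(t[y,c-1].max()),float(t[y,c].max()); G.append(onz("top",c-.5,y,.125))
    w=t[y,178:187].max(1).astype(float);w=np.clip(w-80,0,None);T.append(onz("top",(np.arange(178,187)*w).sum()/w.sum(),y,.122))
fl=lambda Q:cv2.fitLine(np.array(Q,np.float32),cv2.DIST_HUBER,0,.01,.01).ravel()
g=fl(G);tr=fl(T)
if g[0]<0:g[:2]*=-1
if tr[0]<0:tr[:2]*=-1
ag,at=[np.degrees(np.arctan2(q[1],q[0])) for q in(g,tr)]
print("grip ang",ag,"trig ang",at,"diff rad",np.radians(at-ag))
X=g[:2];Y=np.array([-X[1],X[0]])
end=onz("top",170,248.3,.125)
x0=(end@X)+.050;y0=(g[2:]@Y)-.035
O=x0*X+y0*Y
print("gun origin",O.round(4))
W=lambda x,y,z:np.r_[O+x*X+y*Y,z]
if __name__=="__main__":
    print("hinge from trigger line:", "trig line at gun x=60 y=",((tr[2:]+tr[:2]*((W(60,0,0)[:2]/1-0)@X*0))@Y*0))
    P=tr[2:]-O; d=tr[:2]; lam=(.060-P@X)/(d@X); print("trigger line y at x=.06:",(P+lam*d)@Y)
    W2=lambda x,y,z:np.r_[O+x*X+y*Y,z]
    for nm,p in(("grip end top outer",(-.05,.035,.125)),("grip end top inner",(-.05,.011,.125)),("trig end top",(-.0429,-.0209,.122)),("nozzle axis x75",(.075,0,.11))):
        print(nm,np.round(proj("top",W2(*p)),1),np.round(proj("side",W2(*p)),1))
    S=W2(0,.015,.11);print("squeeze",S.round(4),"gunY ang",ag+90)
    s_=cv2.cvtColor(s,cv2.COLOR_BGR2GRAY);r=s_[375:445,215:300]
    m=(r<45).astype(np.uint8);N,l,st,ce=cv2.connectedComponentsWithStats(m)
    i=1+st[1:,4].argmax();print("side dark blob",st[i]+np.array([215,375,0,0,0]),ce[i]+[215,375])
E
python3 gun.py
```

```text
grip ang -6.8620944 trig ang 3.5248742 diff rad 0.1812868
gun origin [0.4768 0.3573]
hinge from trigger line: trig line at gun x=60 y= 0.0
trigger line y at x=.06: 0.0011537860466040916
grip end top outer [164.7 247.6] [277.6 426.3]
grip end top inner [172.9 248.7] [284. 414.]
trig end top [184.6 247.8] [288.7 397.6]
nozzle axis x75 [185.3 207.4] [227.9 386. ]
squeeze [0.4786 0.3722 0.11  ] gunY ang 83.13791
side dark blob [223 387  60  58 752] [250.85771277 414.47739362]
```

```bash
python3 -m handwheel '[[-0.05,-0.3,0,0,-1],[-0.1,-0.6,0,0,-1],[-0.15,-0.9,0,0,-1],[-0.17,-1,0,0,-1],[-0.17,-1,0,0,-1]]'; python3 -m handwheel '[[-0.05,-0.3,0,0.06,-1],[-0.1,-0.6,0,0.12,-1],[-0.15,-0.9,0,0.12,-1],[-0.17,-1,0,0.12,-1],[-0.17,-1,0,0.12,-1]]';  python3 -m handwheel '[[-0.05,-0.3,0,0,-1],[-0.1,-0.6,0,0,-1],[-0.15,-0.9,0,0,-1],[-0.17,-1,0,0,-1],[-0.17,-1,0,0,-1],[-0.17,-1,0,0,-1]]'; python3 -c "
from h import *
print(bot.sense()['joint_pos'].round(2))
plan([.4786,.3722,.18],-97.2)"
```

```text
t: 17.62
eef_pos: [0.5684, -0.1643, 0.2253]
tcp_rot: [-3.141, -0.005, 0.001]
wrist_force: [0.2, -1.5, -0.8]
gripper_width: 0.0854
grip_force: 0.0
t: 18.25
eef_pos: [0.5348, 0.0342, 0.2253]
tcp_rot: [3.135, -0.195, 0.0]
wrist_force: [0.6, -0.5, 0.8]
gripper_width: 0.0854
grip_force: 0.0
t: 19.0
eef_pos: [0.5267, 0.2336, 0.2255]
tcp_rot: [3.133, -0.203, 0.001]
wrist_force: [0.4, -0.8, 0.6]
gripper_width: 0.0854
grip_force: 0.0
[-0.63  0.44  0.19  1.72 -0.09  0.99 -2.1 ]
 shares [-0.328 -0.657  0.226] turn -0.003 cur -97.4 tilt [ 0.    -0.002 -1.   ]
```

```bash
python3 -m handwheel '[[-0.15,-0.25,0,0,-1],[-0.3,-0.5,0.1,0,-1],[-0.328,-0.657,0.2,0,-1],[-0.328,-0.657,0.226,0,-1],[-0.328,-0.657,0.226,0,-1],[-0.328,-0.657,0.226,0,-1]]'; python3 - <<'E'
from h import *
plan([.4786,.3722,.087],-97.2)
print(bot.sense()["joint_pos"][6])
t=bot.get_image("top");s=bot.get_image("side");im=np.zeros((600,800,3),np.uint8)
im[:480,:400]=cv2.resize(s[330:450,200:300],None,fx=4,fy=4,interpolation=cv2.INTER_CUBIC)
im[:400,400:800]=cv2.resize(s[140:240,280:380],None,fx=4,fy=4,interpolation=cv2.INTER_CUBIC)
im[400:600,400:700]=cv2.resize(t[165:245,380:500],(300,200),interpolation=cv2.INTER_CUBIC)
cv2.imwrite("pics/gun.png",im)
E
```

```text
t: 19.75
eef_pos: [0.4784, 0.3734, 0.1811]
tcp_rot: [3.135, -0.202, 0.002]
wrist_force: [0.3, 0.3, 0.3]
gripper_width: 0.0853
grip_force: 0.0
 shares [0.001 0.006 0.471] turn -0.003 cur -97.4 tilt [ 0.001 -0.    -1.   ]
-2.342122171916162
```

View pics/gun.png

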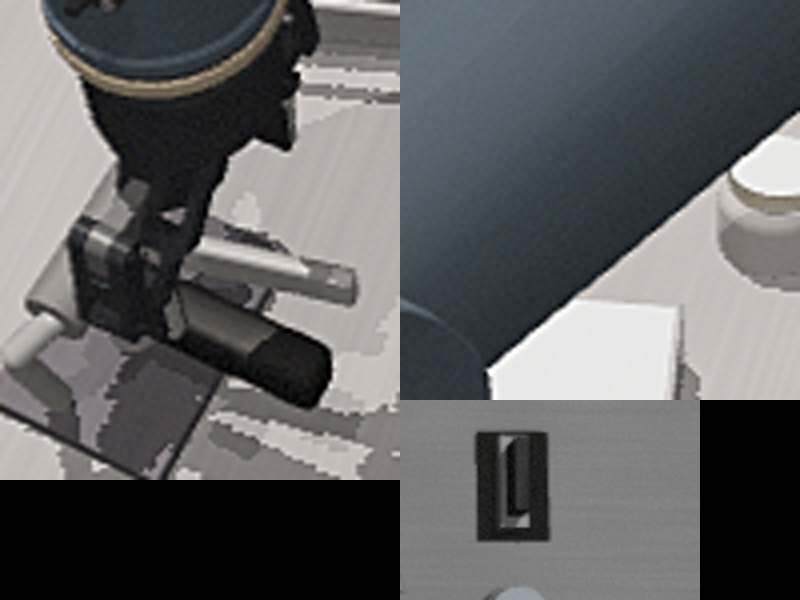

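The scraper stands upright, centred on its mat at (512,487). The gripper is above the gun, whose grip ends at (305,370) and whose trigger ends at (345,285).

```bash
python3 -m handwheel '[[0,0.006,0.12,-0.003,-1],[0,0.006,0.24,-0.003,-1],[0,0.006,0.36,-0.003,-1],[0,0.006,0.47,-0.003,-1],[0,0.006,0.47,-0.003,-1],[0,0.006,0.47,-0.003,-1]]' 25; python3 -c "
from h import *
plan([.4786,.3722,.087],-97.2)"
```

```text
t: 20.6
eef_pos: [0.4774, 0.3744, 0.0874]
tcp_rot: [-3.135, 0.192, -0.002]
wrist_force: [0.4, 0.1, 0.4]
gripper_width: 0.0855
grip_force: 0.0
 shares [0.007 0.01  0.002] turn 0.003 cur -97.0 tilt [ 0.001  0.001 -1.   ]
```

```bash
python3 -m handwheel '[[0.005,0.01,0,0,-0.35],[0.005,0.01,0,0,-0.35],[0.005,0.01,0,0,-0.35],[0.005,0.01,0,0,-0.35]]' 25; python3 -m handwheel '[[0,0,0,0,1],[0,0,0,0,1],[0,0,0,0,1]]' 25
```

```text
t: 21.1
eef_pos: [0.4778, 0.3717, 0.0866]
tcp_rot: [3.135, -0.192, 0.001]
wrist_force: [1.2, -3.1, 3.3]
gripper_width: 0.058
grip_force: 1.8
t: 21.48
eef_pos: [0.478, 0.3761, 0.0875]
tcp_rot: [-3.13, 0.19, -0.003]
wrist_force: [0.4, 6.0, 7.7]
gripper_width: 0.0393
grip_force: 31.9
```

```bash
python3 -m handwheel '[[0,0,0,0,1],[0,0,0,0,1],[0,0,0,0,1]]' 25; python3 -m handwheel '[[0,0,0,0,-1],[0,0,0,0,-1],[0,0,0,0,-1],[0,0,0,0,-1],[0,0,0,0,-1],[0,0,0,0,-1]]'; python3 -c "
from h import *
plan([.4775,.3735,.2],-97)"
```

```text
t: 21.85
eef_pos: [0.478, 0.3761, 0.0876]
tcp_rot: [-3.13, 0.19, -0.003]
wrist_force: [0.7, 6.6, 8.0]
gripper_width: 0.0395
grip_force: 31.9
t: 22.6
eef_pos: [0.4775, 0.3723, 0.0863]
tcp_rot: [-3.136, 0.192, 0.0]
wrist_force: [0.4, -0.1, 0.1]
gripper_width: 0.0855
grip_force: 0.0
 shares [-0.001 -0.006 -0.568] turn 0.0 cur -97.0 tilt [ 0.  0. -1.]
```

```bash
python3 -m handwheel '[[0,-0.006,-0.1,0,-1],[0,-0.006,-0.3,0,-1],[0,-0.006,-0.6,0,-1],[0,-0.006,-0.9,0,-1],[0,-0.006,-0.9,0,-1],[0,-0.006,-0.9,0,-1]]'; python3 - <<'E'
from h import *
s0=cv2.imread("pics/side0.png");t0=cv2.imread("pics/top0.png")
s=bot.get_image("side");t=bot.get_image("top");cv2.imwrite("pics/fs.png",s);cv2.imwrite("pics/ft.png",t)
for n,A,B,b in(("tub",t0,t,(408,235,445,270)),("cup",t0,t,(192,282,222,312)),("cup side",s0,s,(345,390,392,445)),("spat",t0,t,(350,270,440,335)),("trigger side",s0,s,(250,380,295,412)),("tub side",s0,s,(350,168,395,215)),("spat side",s0,s,(380,200,462,265))):
    x0,y0,x1,y1=b;a,c=[cv2.cvtColor(i[y0:y1,x0:x1],cv2.COLOR_BGR2GRAY).astype(np.float32) for i in(A,B)]
    print(n,np.abs(a-c).mean().round(1),np.round(cv2.phaseCorrelate(cv2.Laplacian(a,5),cv2.Laplacian(c,5)),2))
h=cv2.cvtColor(s,cv2.COLOR_BGR2HSV);m=cv2.inRange(h,(15,75,60),(35,255,255));N,l,st,ce=cv2.connectedComponentsWithStats(m)
print([(ce[i].round(),st[i,4]) for i in range(1,N) if st[i,4]>60]); print(bot.sense()["t"])
E
```

```text
t: 23.35
eef_pos: [0.4773, 0.3733, 0.2661]
tcp_rot: [3.136, -0.191, -0.001]
wrist_force: [0.3, 0.4, 0.2]
gripper_width: 0.0857
grip_force: 0.0Traceback (most recent call last):
  File "<stdin>", line 6, in <module>
    return _wrapfunc(a, 'round', decimals=decimals, out=out)
    return _wrapit(obj, method, *args, **kwds)
    conv = _array_converter(obj)
ValueError: setting an array element with a sequence. The requested array has an inhomogeneous shape after 1 dimensions. The detected shape was (2,) + inhomogeneous part.
```

```bash
python3 - <<'E'
from h import *
s0=cv2.imread("pics/side0.png");t0=cv2.imread("pics/top0.png");s=cv2.imread("pics/fs.png");t=cv2.imread("pics/ft.png")
for n,A,B,b in(("tub",t0,t,(408,235,445,270)),("cup",t0,t,(192,282,222,312)),("cup side",s0,s,(345,390,392,445)),("spat",t0,t,(350,270,440,335)),("trigger side",s0,s,(250,380,295,412)),("tub side",s0,s,(350,168,395,215)),("spat side",s0,s,(380,200,462,265))):
    x0,y0,x1,y1=b;a,c=[cv2.cvtColor(i[y0:y1,x0:x1],cv2.COLOR_BGR2GRAY).astype(np.float32) for i in(A,B)]
    r=cv2.phaseCorrelate(cv2.Laplacian(a,5),cv2.Laplacian(c,5));print(n,np.abs(a-c).mean().round(1),np.round(r[0],2),round(r[1],2))
h=cv2.cvtColor(s,cv2.COLOR_BGR2HSV);m=cv2.inRange(h,(15,75,60),(35,255,255));N,l,st,ce=cv2.connectedComponentsWithStats(m)
print([(ce[i].round(),st[i,4]) for i in range(1,N) if st[i,4]>60]); print(bot.sense()["t"])
E
```

```text
tub 7.0 [-0.03  0.01] 1.0
cup 6.0 [-0.02  0.02] 0.92
cup side 24.9 [-0.02  0.04] 1.0
spat 7.1 [0.03 0.  ] 1.0
trigger side 14.7 [0.6 0. ] 0.97
tub side 27.0 [0.44 0.  ] 0.99
spat side 27.1 [-0.03 -0.02] 0.98
[(array([348.,  16.]), np.int32(2119)), (array([305.,  44.]), np.int32(371)), (array([320., 304.]), np.int32(597))]
23.45
```

```bash
python3 -c "
from bench import bot
print(bot.job_done())"
```

```text
the job is handed in; nothing more can be done
None
```

I handed the job in at about 23.5 s: all five offcuts are in the tray (one propped against the side wall, below the rim), the scraper is upright on its mat and released, the trigger was squeezed home for about half a second and let go (spring-back inferred from zero finger force), and the tub, cup and spatula show no shift in the images.

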